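# Complete the pair in a block carrier, then lift it and hold it level

### The job

Set the nylon block that lies in front of the fence flat and square into the empty pocket of the blue carrier while the carrier stands on the worktop, without dropping it, and let go. Then take the carrier by its black grip bar, lift it about 10 cm straight up, keeping it level with both blocks in their pockets, and finish while still holding it there, level and steady. Leave the jar, the pipe clamp and the bolt alone.

Things in the scene. Friction and masses are not known exactly. Their poses are not given: they have to be found in the camera images.
- carrier: Loose blue plastic carrier, about 0.42 kg empty, at any yaw: base plate 66 (x) x 256 (y) x 14 (z) mm, a rectangular pocket toward each end and a lifting grip in the middle, 99 mm high in all. Origin at the centre of its underside, z up, y along its length. Pockets 43 (x) x 65 (y) mm, 9 mm deep, floor 5 mm above the carrier's underside, edges chamfered 2 mm.
- pocket_a (a point): Centre of the floor of the pocket at y = -85 mm of the carrier; it already holds the seated block at the start. Axes as the carrier's.
- pocket_b (a point): Centre of the floor of the pocket at y = +85 mm of the carrier; empty at the start. Axes as the carrier's. The plate's top is 9 mm above this floor. When loading this pocket, close the fingers along the carrier's x: along y the gripper would meet the grip bar.
- carrier_grip (a point): Centre of the black grip bar over the carrier's middle, 86 mm above its underside; axes as the carrier's. The bar is level, 84 long (x), 14 thick (y: pinch it this way) and 26 high (z) mm, on two 10 mm posts 48 mm apart; free space below and beside it down to the block tops, 39 mm above the carrier's underside. The loaded carrier roughly balances here.
- loose_block: Off-white nylon block to load, on the worktop near its front edge, right of the robot, before a fixed 14 mm high fence: 40 (x) x 62 (y) x 34 (z) mm, 0.11 kg, dark dot on top. Origin at the centre of its underside, z up. Fits either way round, 62 mm along the carrier's y. Grip it across its 40 mm (x) in its upper 22 mm, so that the fingertips clear the carrier's plate.
- seated_block: A second block just like the loose one, lying in pocket_a of the carrier from the start; it stays there. Origin at the centre of its underside.
- sample_jar_a: Bystander: sample jar with yellow cap and green label, 42 mm across, 106 mm tall, standing behind the fence in front of the mill. Origin at the centre of its underside. Leave alone.
- tri_clamp: Bystander: steel pipe clamp ring with brass wing nut, 68 x 98 x 14 mm, lying behind the fence. Origin at the centre of its underside. Leave alone.
- bolt_m10: Bystander: steel bolt 57 mm long, 19 mm over the head, lying near the front edge beside the fixed toggle clamp. Origin at its middle, underside. Leave alone.

How it is judged:
By the outcome, as a careful person would: the job done as asked, in the order asked, and still so for the second after the job is handed in, while the arm keeps its last pose, push and grip.
It also fails if it takes over 56 s, if anything falls off the work surface, if the arm or the gripper's body presses on something with over 40 N, if the wrist force passes 120 N, or if a joint passes its speed limit or range.

### The arm

A 7-joint arm with a two-finger parallel gripper is mounted at the origin on a cart in front of the work surface, level with it; the furniture and walls round the work are solid. World frame = base frame: x ahead of the robot, y to its left, z up, the work surface at z = 0. Lengths are in mm, angles in rad, forces in N, time in s.
With the tool pointing down it reaches from about 400 to 900 mm from the base axis. Payload 5.6 kg.
Tool frame: the origin (TCP) lies midway between the tips of the shut fingers; the grasp point (between the pads) lies 19 mm behind it; x points along the fingers, y is the direction in which the jaws open and shut, and the axes are right-handed (so a half turn about x gives the same grasp; the last joint's range is limited). The gripper opens to 92 mm and grips with 3 to 60 N. Pads are 20 mm wide; open, the fingers measure 128 mm over their backs; the gripper's body (75 mm by 189 mm) begins 69 mm behind the grasp point.
Start: joints at [-1.356, 0.468, -0.012, 1.603, 0.006, 1.071, -0.056], TCP at [165.762, 628.516, 214.592] pointing down, gripper open.
Joint ranges: [-2.53, 2.53], [-0.31, 2.02], [-1.57, 1.55], [0.28, 2.44], [-1.29, 4.43], [0.15, 1.84], [-2.92, 2.92]. Speed limits (rad/s): [2.57, 2.57, 3.14, 3.14, 3.14, 3.14, 3.14].

### API

Orientations are given as a rotation vector (axis times angle).
In Python, from cell import robot, grip, kin, viewer gives the robot as it stands. Calls block until the motion is done:
- robot.movep(position, orientation): joint-space move of the TCP to a pose.
- robot.servo_line(position, feed=150, rotation=None): straight line of the TCP; rotation=None keeps the orientation; feed is the mean speed in mm/s.
- robot.goto_joints(angles): joint-space move.
- grip(opening, newtons=None): opening from 0.0 (shut) to 1.0 (fully open); newtons is the grip in N (None keeps the last); returns when the fingers have stopped.
- robot.hold(seconds).
- kin.ik(position, orientation): joint angles nearest the present ones, or None.
- robot.observe(): the state.
- viewer.read_camera(name): name is "scene" or "side" or "wrist"; returns the picture (420x560x3 uint8, red, green, blue); there is no depth.
- viewer.camera_info(name): a dict with "camera_matrix" (3x3 intrinsics, pixels), "R" (3x3) and "t" (3): a world point X has camera coordinates R X + t. Camera axes: x right, y down, z forward; pixel columns grow to the right and rows downward; lengths in mm; the calibration is good to about 2 mm. A picture is of the moment at which its call begins: read the wrist's pose just before it. camera_info takes no time and is no camera call; for the wrist camera it gives the pose at the moment of the call.
A pose or a line that the arm cannot do raises robot.IKError and nothing moves.
- robot.job_done(): hands the job in, once; it reports no verdict.
Trained networks look in the newest picture that a camera, given by its name, has taken for a name from the list of things; names that differ only in an ending like _2 or _b are one class to them, and where a whole thing is asked for, a point or a joint stands for the part that bears it (a point fixed in the world has none). Each returns a list of dicts, best first, with "confidence" (0 to 1); they miss things now and then, are a little off and sometimes report something else, mostly with a low value. They report only what shows in the picture. A call takes as long as a camera call.
- viewer.silhouettes(name, camera): "mask" (420x560 bool, what is visible of it).
- viewer.pinpoint(name, camera): "at" ([x, y, z] in mm, in the coordinates of the camera as it stood for that picture, good to about 4 mm: a listed point, or the origin of a listed thing).
The state is a dict: "t": time; "joints": joint angles; "joint_velocities": joint speeds; "joint_torque": joint torques, N m; "tcp_pos": TCP position; "tcp_rot": TCP orientation; "contact_force": force on the tool from outside, world axes, zero at the start; "wrist_torque": the same for the moment, N m; "grip_width": opening from 0.0 (shut) to 1.0 (fully open).
Only numpy, scipy, OpenCV 4.12 (cv2) and the standard library are available. Lean on these libraries where they do the work, as an engineer would, in place of code of your own. Each camera call takes 0.05 s, during which the arm holds its last target. There are 200 camera calls.

## Working session

There is one attempt and no reset: what is moved stays moved. The work goes in short steps, each a Python script; the robot and the scene stay as the last script left them, time stands still between calls to the robot, and variables do not carry over. Pictures are saved under pics/ and viewed, about 8 in all and at most 12, crops included, and the job is handed in when it is done.

```bash
mkdir -p pics; ls; cat > h.py <<'E'
from cell import robot, grip, kin, viewer
import numpy as np, cv2
from scipy.spatial.transform import Rotation as Rn
def save(img,n): cv2.imwrite(f'pics/{n}.png',cv2.cvtColor(img,cv2.COLOR_RGB2BGR))
def toworld(p,ci): return np.array(ci['R']).T@(np.array(p)-np.array(ci['t']))
def down(yaw):
    "tool x down, jaw axis y at world yaw"
    x=np.array([0,0,-1.]); y=np.array([np.cos(yaw),np.sin(yaw),0]); z=np.cross(x,y)
    return Rn.from_matrix(np.c_[x,y,z]).as_rotvec()
def pix2plane(px,ci,z):
    "pixel Nx2 -> world xy at height z"
    K=np.array(ci['camera_matrix']);R=np.array(ci['R']);t=np.array(ci['t'])
    d=(R.T@np.linalg.inv(K)@np.c_[px,np.ones(len(px))].T).T; o=-R.T@t
    return (o+d*((z-o[2])/d[:,2])[:,None])[:,:2]
def proj(P,ci):
    c=(np.array(ci['R'])@np.atleast_2d(P).T).T+np.array(ci['t']); c=c@np.array(ci['camera_matrix']).T
    return c[:,:2]/c[:,2:]
E
python3 - <<'E'
from h import *
np.set_printoptions(precision=1,suppress=True)
s=robot.observe(); print(s['t'],s['tcp_pos'],s['tcp_rot'],s['grip_width'])
ims=[]
for c in ['scene','side']:
    ci=viewer.camera_info(c); im=viewer.read_camera(c); ims.append(im)
    for n in ['carrier','pocket_a','pocket_b','carrier_grip','loose_block','sample_jar_a','tri_clamp','bolt_m10']:
        print(c,n,[(round(d['confidence'],2),toworld(d['at'],ci)) for d in viewer.pinpoint(n,c)[:3]])
    save(im,c)
E
```

```text
pics
0.0 [165.7 627.9 213.6] [ 0.2  1.6 -0.2] 0.9998122860556757
scene carrier [(0.55, array([557.5, 250.9,  -3.8]))]
scene pocket_a [(0.86, array([631.2, 290.5,   0.9])), (0.59, array([485.3, 213.8,  -1.4]))]
scene pocket_b [(0.86, array([631.2, 290.5,   0.9])), (0.59, array([485.3, 213.8,  -1.4]))]
scene carrier_grip [(0.93, array([559.7, 251.9,  84.8]))]
scene loose_block [(0.86, array([ 389.1, -322.1,   -0.3]))]
scene sample_jar_a [(0.76, array([ 503. , -108.8,    1.7]))]
scene tri_clamp [(0.89, array([ 529.2, -282. ,   -7.8]))]
scene bolt_m10 [(0.44, array([368. ,  91.3,  -0.5]))]
side carrier [(0.67, array([557.3, 258.7,   2.2]))]
side pocket_a [(0.85, array([635. , 293.9,   8.8])), (0.75, array([484.1, 214.6,   7.4]))]
side pocket_b [(0.85, array([635. , 293.9,   8.8])), (0.75, array([484.1, 214.6,   7.4]))]
side carrier_grip [(0.96, array([553.7, 253.3,  86.8]))]
side loose_block [(0.9, array([ 386.6, -324.1,    1.9]))]
side sample_jar_a [(0.77, array([ 504.4, -109.3,    0.5]))]
side tri_clamp [(0.92, array([ 522.4, -277.1,    0.6]))]
side bolt_m10 [(0.46, array([366.1,  95.1,   3.6])), (0.44, array([557.7, 255.2,   1. ])), (0.19, array([ 520.9, -281.3,    1.9]))]
```

View pics/scene.png

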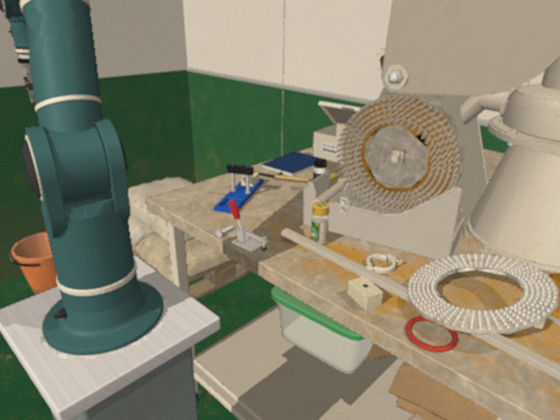

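View pics/side.png

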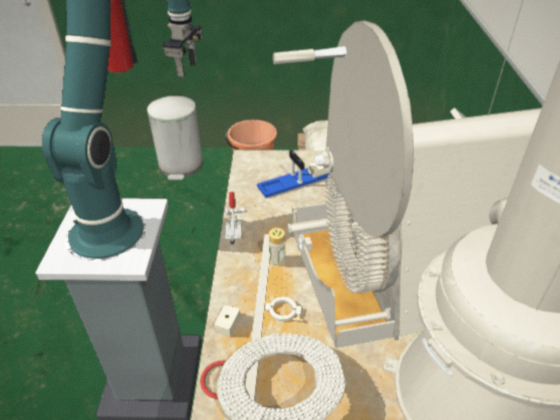

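```bash
python3 - <<'E'
from h import *
np.set_printoptions(precision=2,suppress=True)
a,b=viewer.camera_info('scene'),viewer.camera_info('side')
P=lambda c:np.array(c['camera_matrix'])@np.c_[c['R'],c['t']]
for p,q in [((395,75),(276,57)),((395,75),(343,51)),((320,203),(277,232)),((288,233),(268,237))]:
    X=cv2.triangulatePoints(P(a),P(b),np.float64(p),np.float64(q))[:,0];X=X[:3]/X[3]; print(X,proj(X,a),proj(X,b))
w=viewer.camera_info('wrist'); s=robot.observe()
R=Rn.from_rotvec(s['tcp_rot']).as_matrix(); Rc=np.array(w['R']); c=-Rc.T@np.array(w['t'])
print('cam in tool',R.T@(c-s['tcp_pos'])); print('cam axes in tool (cols)\n',R.T@Rc.T); print(R, w['camera_matrix'])
cy=np.arctan2(-78,-148.5); print('carrier y yaw',cy)
for p,y in [((540,240,260),cy-np.pi/2),((540,240,260),cy+np.pi/2),((388,-323,220),0),((388,-323,220),np.pi)]:
    q=kin.ik(np.array(p,float),down(y)); print(p,y,q)
E
```

```text
[ 528.59 -208.01  541.72] [[382.12   6.06]] [[285.83 101.88]]
[ 668.58 -119.35  515.37] [[380.35  19.19]] [[354.42  92.67]]
[ 505.02 -105.03  106.61] [[319.64 202.45]] [[277.05 232.46]]
[476.56 -25.16   7.46] [[286.79 231.14]] [[268.16 238.51]]
cam in tool [-170.35    0.15  -64.97]
cam axes in tool (cols)
 [[ 0.   -0.23  0.97]
 [ 1.    0.   -0.  ]
 [ 0.    0.97  0.23]]
[[ 0.    0.26  0.97]
 [ 0.    0.97 -0.26]
 [-1.    0.    0.  ]] [[369.94   0.   276.73]
 [  0.   369.94 215.95]
 [  0.     0.     1.  ]]
carrier y yaw -2.6579477106158365
(540, 240, 260) -4.228744037410733 [-0.56  0.32  0.11  1.71 -0.04  1.11  1.61]
(540, 240, 260) -1.08715138382094 [-0.96  0.36  0.62  1.74 -0.23  1.12 -1.36]
(388, -323, 220) 0 [-0.29  0.35  1.13  2.   -0.38  1.02  1.02]
(388, -323, 220) 3.141592653589793 [-0.41  0.51  1.37  2.   -0.56  1.1  -1.93]
```

```bash
python3 - <<'E'
from h import *
np.set_printoptions(precision=1,suppress=True)
q=np.array(robot.observe()['joints'])
q[0]=-0.34; robot.goto_joints(q)
def look(names,n):
    s=robot.observe(); ci=viewer.camera_info('wrist'); im=viewer.read_camera('wrist')
    np.savez(f'{n}.npz',im=im,R=ci['R'],t=ci['t'],camera_matrix=ci['camera_matrix']); save(im,n)
    print(s['t'],s['tcp_pos'],s['contact_force'])
    for m in names: print(m,[(round(d['confidence'],2),toworld(d['at'],ci)) for d in viewer.pinpoint(m,'wrist')[:3]])
look(['carrier','pocket_b','carrier_grip','seated_block'],'w1')
E
cat >> h.py <<'E'
def look(names,n):
    s=robot.observe(); ci=viewer.camera_info('wrist'); im=viewer.read_camera('wrist')
    np.savez(f'{n}.npz',im=im,R=ci['R'],t=ci['t'],camera_matrix=ci['camera_matrix']); save(im,n)
    print(s['t'],s['tcp_pos'],s['contact_force'])
    for m in names: print(m,[(round(d['confidence'],2),toworld(d['at'],ci)) for d in viewer.pinpoint(m,'wrist')[:3]])
    return im,ci
E
```

```text
3.1583 [621.  191.9 214.6] [-0.3 -0.7 -0.4]
carrier [(0.87, array([560. , 251.6,  -1.1]))]
pocket_b [(0.58, array([486.6, 213.8,   5.9]))]
carrier_grip [(0.97, array([560.4, 251.4,  86. ]))]
seated_block [(0.68, array([635.8, 288.3,   6.4]))]
```

View pics/w1.png

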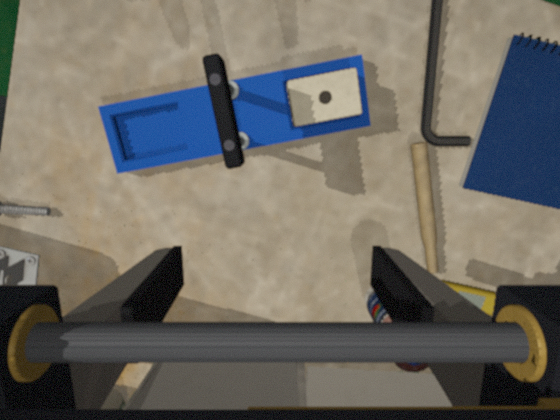

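```bash
cat >> h.py <<'E'
from scipy.optimize import minimize
def boxmask(v,dims,z,ci):
    "hull mask of box with centre xy, yaw v; dims lx,ly; z=(z0,z1)"
    x,y,a=v; c,s=np.cos(a),np.sin(a)
    P=[[x+c*i-s*j,y+s*i+c*j,k] for i in (-dims[0]/2,dims[0]/2) for j in (-dims[1]/2,dims[1]/2) for k in z]
    h=cv2.convexHull(proj(np.array(P),ci).astype(np.float32))
    m=np.zeros((840*2,560*4),np.uint8); cv2.fillConvexPoly(m,np.int32(np.round((h+.5)*4*16-8)),255,shift=4); return cv2.resize(m[:1680],(560,420),interpolation=cv2.INTER_AREA)/255.
def fitbox(mask,v0,dims,z,ci):
    mask=mask.astype(float); S=np.array([3,3,.03])
    f=lambda u:np.abs(boxmask(v0+u*S,dims,z,ci)-mask).sum()
    r=min((minimize(f,u0,method='Nelder-Mead',options=dict(xatol=.005,fatol=.1)) for u0 in ([0,0,0],[1,1,1.],[-1,1,-1])),key=lambda r:r.fun)
    return v0+r.x*S,r.fun,mask.sum()
def hullmask(m):
    n,l,st,_=cv2.connectedComponentsWithStats(m.astype(np.uint8)); k=st[:,4]>60; k[0]=False
    pts=cv2.findNonZero(np.isin(l,np.where(k)[0]).astype(np.uint8)); o=np.zeros((420,560),np.uint8)
    return cv2.fillConvexPoly(o,cv2.convexHull(pts),1)
E
python3 - <<'E'
from h import *
np.set_printoptions(precision=3,suppress=True)
d=np.load('w1.npz'); im=d['im'].astype(int)
m=(im[...,2]>im[...,0]+50)&(im[...,2]>im[...,1]+30); m[:,385:]=0;m[200:]=0
hm=hullmask(m)
print(fitbox(hm,np.array([560,251.5,-2.658+np.pi/2]) - [0,0,np.pi],(66,256),(0,14),d))
q=np.array(robot.observe()['joints'])
p=kin.ik(np.array([455*np.cos(.3),455*np.sin(.3),225.]),robot.observe()['tcp_rot']); print(p)
# keep planar configuration: solve with j3=j5=0 by stepping
robot.goto_joints(p)
q=np.array(robot.observe()['joints']); print(q)
q[0]+=1.2; robot.goto_joints(q)
im,ci=look(['loose_block'],'w2')
print(robot.observe()['joints'])
E
```

```text
(array([560.167, 252.131,  -4.229]), np.float64(183.08235294117645), np.float64(18785.0))
[-0.339  0.126 -0.038  2.047  0.006  0.969 -0.081]
[-0.339  0.127 -0.037  2.045  0.006  0.968 -0.081]
6.075 [ 284.776 -356.986  225.641] [ 0.058 -0.745 -0.431]
loose_block [(0.78, array([ 389.86 , -324.313,   -3.168]))]
[ 0.86   0.127 -0.038  2.044  0.006  0.968 -0.081]
```

View pics/w2.png

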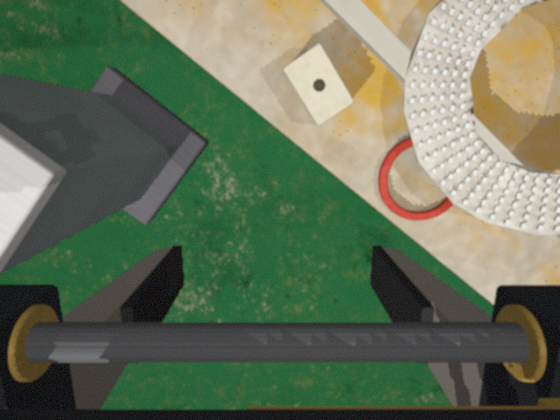

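```bash
python3 - <<'E'
from h import *
np.set_printoptions(precision=3,suppress=True)
s=robot.observe(); ci=viewer.camera_info('wrist'); im=viewer.read_camera('wrist')
ms=viewer.silhouettes('loose_block','wrist'); print([(m['confidence'],m['mask'].sum()) for m in ms[:3]])
c=pix2plane(np.float64([[284,70],[321,42],[353,97],[318,125]]),ci,34); print(c,c.mean(0),np.linalg.norm(np.diff(c,axis=0),axis=1))
a=np.arctan2(*(c[2]-c[1]+c[3]-c[0])[::-1]); x0=np.array([*c.mean(0),a-np.pi/2])
m=ms[0]['mask']; print('net',fitbox(m,x0,(40,62),(0,34),ci))
i=im.astype(int); w=np.zeros((420,560)); w[20:150,260:375]=1
# colour mask: off-white, then keep component at the block
wm=((i.min(2)>120)&(w>0)&(i.max(2)-i.min(2)<70)).astype(np.uint8)
n,l=cv2.connectedComponents(wm); k=l==l[70,310]; print(k.sum()); 
if k.sum()<1.5*m.sum(): print('col',fitbox(hullmask(k),x0,(40,62),(0,34),ci))
v=im.copy(); ed=cv2.morphologyEx(m.astype(np.uint8),cv2.MORPH_GRADIENT,np.ones((2,2))); v[ed>0]=[255,0,0]
save(cv2.resize(v[10:160,220:420],None,fx=3,fy=3,interpolation=0),'blk')
# fence edge
f=pix2plane(np.float64([[325,0],[405,82]]),ci,14); print('fence',f)
for yaw in [x0[2]+np.pi*k for k in (-1,0,1)]:
    print(yaw,kin.ik(np.array([*x0[:2],120.]),down(yaw)))
E
```

```text
[(0.65, np.int64(3150))]
[[ 380.6   -290.415]
 [ 419.951 -301.744]
 [ 402.215 -355.728]
 [ 362.392 -346.43 ]] [ 391.29  -323.579] [40.949 56.823 40.895]
net (array([ 390.646, -322.88 ,   -3.461]), np.float64(130.69019607843137), np.float64(3150.0))
9783
fence [[ 454.491 -280.635]
 [ 447.966 -388.513]]
-6.599016693678204 [ 0.749  0.366 -0.149  2.019  0.077  0.761  0.239]
-3.4574240400884113 [ 0.441  0.358  0.221  2.039 -0.112  0.755 -2.727]
-0.3158313864986182 [ 0.749  0.366 -0.149  2.019  0.077  0.761  0.239]
```

View pics/blk.png

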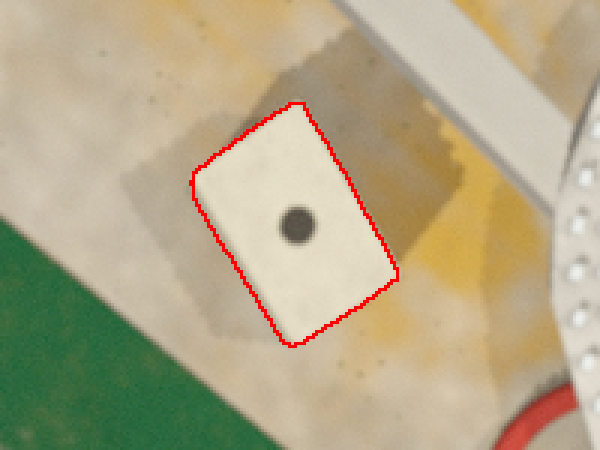

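```bash
python3 - <<'E'
from h import *
np.set_printoptions(precision=3,suppress=True)
ci=viewer.camera_info('wrist'); print('dot',pix2plane(np.float64([[319.3,85.3]]),ci,34))
b=np.array([390.7,-323.0]); r=down(-0.319)
robot.movep(np.array([*b,110.]),r)
im,_=look(['loose_block'],'w3')
grip(.76)
robot.servo_line(np.array([*b,15.]),feed=100)
print(robot.observe()['contact_force'])
grip(0.0,25); s=robot.observe(); print(s['grip_width']*92,s['contact_force'],s['tcp_pos'],s['t'])
robot.servo_line(np.array([*b,60.]),feed=80)
robot.servo_line(np.array([*b,200.]),feed=150)
s=robot.observe(); print(s['grip_width']*92,s['contact_force'],s['tcp_pos'],s['t'],s['joints'])
im2,_=look(['loose_block'],'w4')
save(np.vstack([im[200:],im2[120:]]),'w34')
E
```

```text
dot [[ 390.351 -324.637]]
6.9667 [ 390.221 -323.654  110.38 ] [-0.309 -0.099  0.185]
loose_block [(0.66, array([ 387.38 , -321.526,   -0.273]))]
[-0.489 -0.423 -0.449]
39.61947638988378 [-1.19   0.458  2.127] [ 390.797 -323.096   15.223] 9.2333
39.969629473245746 [-0.25   0.347 -0.822] [ 390.108 -322.572  199.058] 11.0333 [ 0.762  0.255 -0.159  1.956  0.049  0.936  0.26 ]
11.0333 [ 390.108 -322.572  199.058] [-0.25   0.347 -0.822]
loose_block [(0.92, array([ 389.66 , -322.449,  179.882]))]
```

View pics/w34.png

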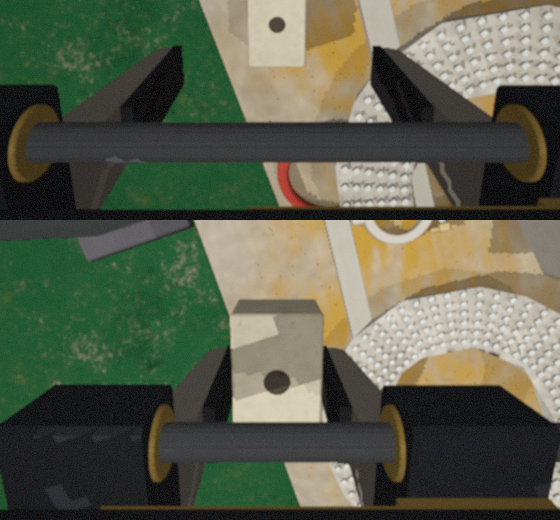

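```bash
python3 - <<'E'
from h import *
np.set_printoptions(precision=2,suppress=True)
d=np.load('w4.npz'); im=d['im'].astype(int)
g=im.max(2); sub=(g[260:300,262:292]<85); ys,xs=np.nonzero(sub); dot=[xs.mean()+262,ys.mean()+260]; print(dot,sub.sum())
tcp=np.array([390.108,-322.572,199.058]); R=Rn.from_rotvec(down(-.319)).as_matrix()
zt=tcp[2]-15.2+34
for p in [dot,[277.,213]]:
    X=np.r_[pix2plane(np.float64([p]),d,zt)[0],zt]; print(p,R.T@(X-tcp))
# before: w3 dot and edges at table
d3=np.load('w3.npz');g=d3['im'].max(2).astype(int); sub=(g[210:240,262:292]<90); ys,xs=np.nonzero(sub); p=[xs.mean()+262,ys.mean()+210]; print(p,sub.sum(),pix2plane(np.float64([p]),d3,34))
E
```

```text
[np.float64(276.43529411764706), np.float64(281.30117647058825)] 425
[np.float64(276.43529411764706), np.float64(281.30117647058825)] [-18.8    0.62   0.37]
[277.0, 213] [-18.8    0.87 -30.53]
[np.float64(276.5405405405405), np.float64(224.4391891891892)] 148 [[ 390.67 -323.74]]
```

```bash
python3 - <<'E'
from h import *
np.set_printoptions(precision=2,suppress=True)
az=-.694
robot.movep(np.array([440*np.cos(az),440*np.sin(az),215.]),down(-.319))
q=np.array(robot.observe()['joints']); q[0]-=1.1; robot.goto_joints(q)
s=robot.observe(); print(s['joints'],s['tcp_pos'],s['grip_width']*92)
r=down(-4.229); T=np.array([484.92,212.6,130.])
print(kin.ik(T,r))
robot.movep(T,r)
s=robot.observe(); print(s['joints'],s['tcp_pos'],s['grip_width']*92,s['t'])
look(['pocket_b','carrier','carrier_grip','loose_block'],'w5')
E
```

```text
[-0.32  0.12 -0.17  2.08  0.03  0.94  0.27] [404.19 172.43 214.89] 39.91292463348327
[-0.24  0.4  -0.29  1.95  0.15  0.81  1.44]
[-0.24  0.4  -0.29  1.95  0.15  0.81  1.44] [485.11 211.96 130.17] 39.5426516498162 14.2667
14.2667 [485.11 211.96 130.17] [-0.41  0.22 -1.32]
pocket_b [(0.88, array([486.43, 214.08,   5.05]))]
carrier []
carrier_grip [(0.95, array([558.67, 252.51,  89.21]))]
loose_block [(0.8, array([487.33, 211.89, 115.38]))]
```

View pics/w5.png

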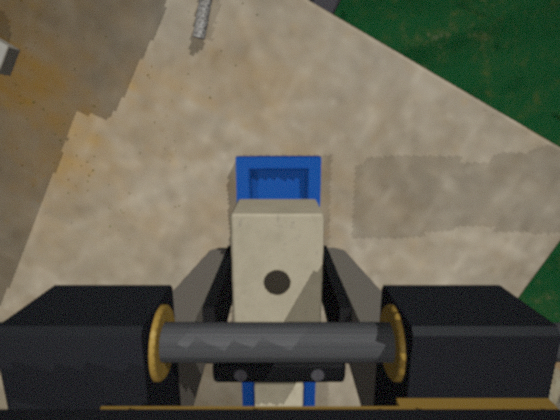

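```bash
python3 - <<'E'
from h import *
np.set_printoptions(precision=2,suppress=True)
d=np.load('w5.npz'); im=d['im'].astype(int)
m=(im[...,2]>im[...,0]+40)&(im[...,2]>im[...,1]+25); m[:140]=0; m[205:]=0
print('top rows',[np.nonzero(m[:,c])[0].min() for c in range(242,318,8)])
for r in range(160,200,6): c=np.nonzero(m[r])[0]; print(r,c.min(),c.max())
C=np.array([560.17,252.13]); a=-2.658; y=np.array([np.cos(a),np.sin(a)]); x=np.array([y[1],-y[0]])
f=lambda i,j,k:[*(C+i*x+j*y),k]
for n,i,j in [('plate',33,128),('plate2',33,100),('pocket',21.5,117.5)]:
    for k in (0,14): print(n,k,proj(np.array([f(-i,j,k),f(i,j,k)]),d).ravel())
v=np.ascontiguousarray(d['im'][140:300,200:360]); save(cv2.resize(v,None,fx=4,fy=4,interpolation=cv2.INTER_CUBIC)[:600],'w5c')
E
```

```text
top rows [np.int64(157), np.int64(156), np.int64(156), np.int64(156), np.int64(156), np.int64(156), np.int64(156), np.int64(156), np.int64(156), np.int64(156)]
160 236 320
166 236 320
172 236 320
178 236 320
184 236 320
190 236 320
196 236 319
plate 0 [236.76 155.17 318.88 154.94]
plate 14 [234.86 156.54 320.91 156.3 ]
plate2 0 [237.72 189.61 318.06 189.39]
plate2 14 [235.9  192.57 320.01 192.34]
pocket 0 [251.32 168.22 304.38 168.08]
pocket 14 [250.12 170.2  305.7  170.05]
```

View pics/w5c.png

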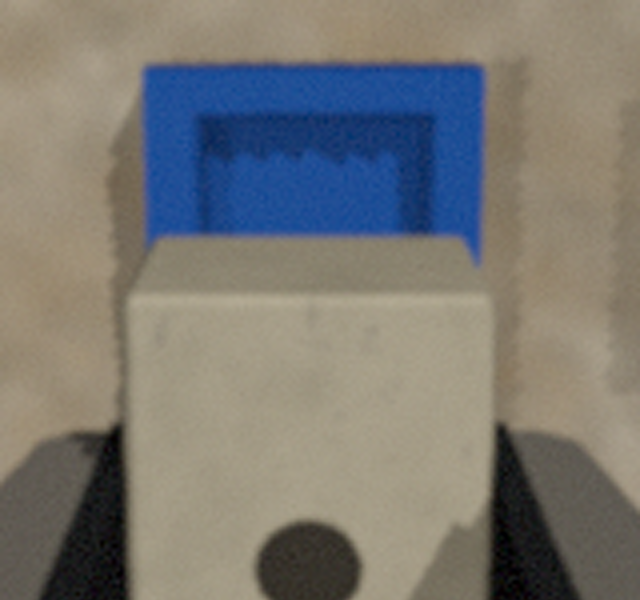

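```bash
python3 - <<'E'
from h import *
np.set_printoptions(precision=2,suppress=True)
x,y=484.3,212.95
robot.servo_line(np.array([x,y,45.]),feed=90)
for z in [32,28,25,22.5,21]:
    robot.servo_line(np.array([x,y,z]),feed=25)
    s=robot.observe(); print(z,s['tcp_pos'],s['contact_force'],s['wrist_torque'],s['grip_width']*92,s['t'])
    if s['contact_force'][2]>12: print('contact'); break
look([],'w6')
E
```

```text
32 [484.26 212.96  31.89] [ 0.34 -1.02 -1.31] [-0.01  0.03  0.  ] 40.05591280322979 16.275
28 [484.15 212.88  27.82] [-0.52  0.53 -1.06] [ 0.05  0.02 -0.  ] 39.712221123894885 16.5833
25 [484.18 212.89  24.82] [-0.18  0.08 -1.81] [ 0.06  0.01 -0.01] 39.833034464028934 16.85
22.5 [484.19 212.85  22.34] [-0.76  0.09 -1.06] [ 0.05 -0.02 -0.01] 40.08740414570792 17.1
21 [484.23 212.95  20.9 ] [ 0.13  0.28 -1.17] [ 0.04 -0.07  0.  ] 39.6529467343249 17.35
17.35 [484.23 212.95  20.9 ] [ 0.13  0.28 -1.17]
```

No contact on the way in, so the block entered freely. I'll seat it, release, withdraw and look.

```bash
python3 - <<'E'
from h import *
np.set_printoptions(precision=2,suppress=True)
x,y=484.3,212.95
for z in [20.3,19.9,19.5]:
    robot.servo_line(np.array([x,y,z]),feed=10)
    s=robot.observe(); print(z,s['tcp_pos'],s['contact_force'])
    if s['contact_force'][2]>2: break
grip(.6); robot.hold(.2)
robot.servo_line(np.array([x,y,60.]),feed=60)
robot.servo_line(np.array([x,y,190.]),feed=150)
r=down(-4.229+np.pi/2-0)  # jaw along carrier y: yaw -2.658
for yaw in (-2.658,-2.658+np.pi): print(kin.ik(np.array([560.2,252.1,200.]),down(yaw)))
print(robot.observe()['joints'],robot.observe()['t'])
look(['loose_block','carrier_grip'],'w7')
E
```

```text
20.3 [484.3  212.94  20.3 ] [-0.27  0.56 -1.47]
19.9 [484.33 212.96  20.22] [-1.97 -0.55  4.53]
[-0.04  0.5  -0.59  1.68  0.31  1.06  2.9 ]
[-0.48  0.42 -0.    1.71  0.    1.01  0.01]
[-0.22  0.32 -0.31  1.91  0.12  0.94  1.47] 20.3583
20.3583 [483.71 212.62 189.1 ] [-0.3  -0.01 -0.52]
loose_block [(0.58, array([486.98, 212.72,   2.21])), (0.32, array([563.13, 248.97,  -1.45]))]
carrier_grip [(0.62, array([556.24, 253.17,  87.95]))]
```

View pics/w7.png

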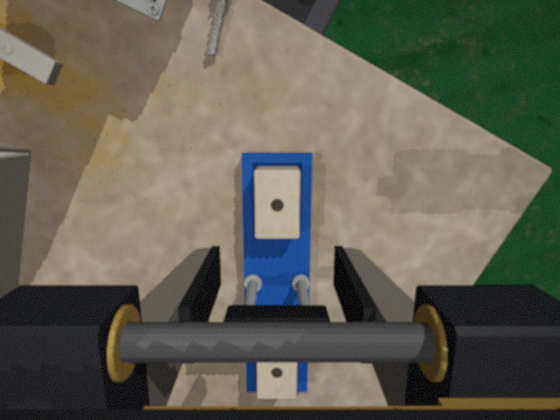

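```bash
python3 - <<'E'
from h import *
np.set_printoptions(precision=2,suppress=True)
x,y=560.2,252.1
robot.movep(np.array([x,y,190.]),down(-2.658+np.pi))
look(['carrier_grip'],'w8')
robot.servo_line(np.array([x,y,67.]),feed=90)
print(robot.observe()['contact_force'])
grip(0.,45); robot.hold(.2)
s=robot.observe(); print(s['grip_width']*92,s['tcp_pos'],s['contact_force'],s['wrist_torque'],s['t'])
robot.servo_line(np.array([x,y,75.]),feed=25)
s=robot.observe(); print(s['tcp_pos'],s['contact_force'],s['wrist_torque'],s['grip_width']*92)
robot.servo_line(np.array([x,y,167.]),feed=50); robot.hold(.5)
s=robot.observe(); print(s['tcp_pos'],s['contact_force'],s['wrist_torque'],s['grip_width']*92,s['t'])
im,_=look(['carrier','carrier_grip'],'w9')
sc=viewer.read_camera('scene'); sd=viewer.read_camera('side')
f=lambda a:cv2.resize(a,None,fx=3,fy=3,interpolation=cv2.INTER_CUBIC)
save(np.hstack([f(sc[100:230,170:300]),f(sd[80:210,220:350])]),'lift')
E
```

```text
21.825 [559.91 251.97 189.72] [ 0.95 -0.28 -0.07]
carrier_grip [(0.8, array([558.58, 251.56,  87.98])), (0.29, array([632.81, 289.28,   7.25]))]
[ 0.15 -0.06  0.01]
13.319505647351244 [560.1  252.08  67.  ] [0.15 0.11 1.54] [-0.14  0.18 -0.07] 24.3417
[560.03 252.    74.8 ] [ 0.05 -0.08 -5.83] [-0.01  0.03  0.05] 13.644477261856897
[560.21 252.09 166.98] [-0.25 -0.15 -7.86] [-0.03  0.02  0.03] 13.763712961705021 27.3
27.3 [560.21 252.09 166.98] [-0.25 -0.15 -7.86]
carrier [(0.94, array([561.4 , 250.07, 101.68])), (0.34, array([558.77, 252.7 , 184.78])), (0.29, array([633.22, 290.54, 106.13]))]
carrier_grip [(0.66, array([555.89, 250.67, 187.57]))]
```

View pics/lift.png

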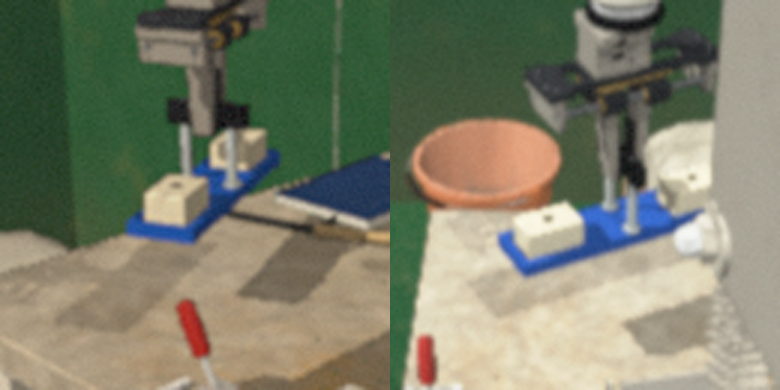

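View pics/w9.png

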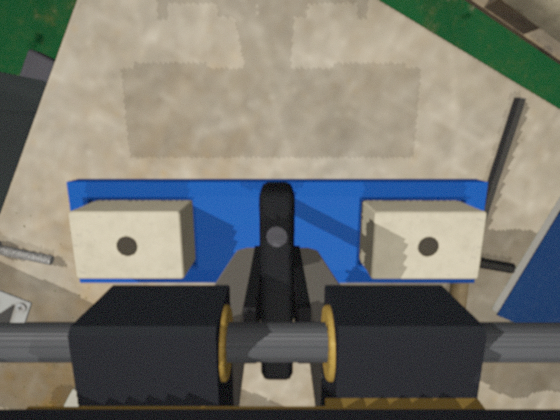

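```bash
python3 - <<'E'
from h import *
np.set_printoptions(precision=2,suppress=True)
robot.hold(.5); s=robot.observe(); print(s['tcp_pos'],s['grip_width']*92,np.abs(s['joint_velocities']).max(),s['wrist_torque'],s['t'])
ci=viewer.camera_info('wrist'); im=viewer.read_camera('wrist'); g=im.max(2).astype(int)
P=[]
for c in (127,428):
    ys,xs=np.nonzero(g[232:258,c-14:c+14]<90); P.append([xs.mean()+c-14,ys.mean()+232])
print(P); X=pix2plane(np.float64(P),ci,139); print(X,np.linalg.norm(X[1]-X[0]),X.mean(0))
robot.job_done()
E
```

```text
[560.2  252.11 167.01] 13.990645930714118 0.0017525643559858075 [-0.04  0.01  0.01] 28.05
[[np.float64(126.52991452991452), np.float64(245.6965811965812)], [np.float64(427.9956140350877), np.float64(246.1140350877193)]]
[[485.78 213.17]
 [636.05 291.87]] 169.63427728206582 [560.91 252.52]
the job is handed in; nothing more can be done
```

The nylon block is seated in the empty pocket and released. The carrier is held by its grip bar 100 mm above the worktop, level and steady, and the job was handed in at 28 s of the 56 s allowed.

- **Loading:** I gripped the block across its 40 mm side and lowered it into the pocket. It met no resistance going in and touched the pocket floor at the expected height, so it was not dropped. The picture afterwards shows it square in the pocket.
- **Lifting:** I pinched the bar with 45 N and went straight up from 67 to 167 mm.
- **Last checks:**
  - Both blocks are in their pockets. Their dots measure 169.6 mm apart against the nominal 170.
  - The dots lie in the same picture row to within 0.5 pixel and symmetric about the bar, so the carrier is level.
  - Wrist torque is about 0.04 N m and the joints are practically still.
- **Disagreements:**
  - The vertical wrist force read about 7.9 N, against about 6.3 N expected for the loaded carrier.
  - The network placed the lifted bar about 4 mm from where I hold it, and the two dots put the carrier's centre within 1 mm of the expected position. I took the bar's 4 mm as network error.
- **Bystanders:** I passed clear of the jar, pipe clamp and bolt, with no contact force seen. I did not take a final picture of them.

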